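Lay the culture flask on its agar face and close the light-box hood

TASK

The flat-sided culture flask is standing on its narrow side on the light box: roll it over onto its agar face, so that it lies flat on the lit screen with the clear face up. Then swing the hinged amber hood down, held up all the way (its front lip is there for that) so that it settles gently on its catch and does not drop, and press its front down, without forcing it, until the catch snaps over and the hood is fully closed. Leave the other things on the bench where they are.

Things in the scene. Friction and masses are not known exactly. Their poses are not given: they have to be found in the camera images.
- lightbox: Plate light box, fixed, 240 mm wide (its y) x 200 mm deep (its x) x 62 mm high, its front to its -x (towards the robot). Origin: centre of its underside, on the bench. The lit white screen, 145 mm (x) x 200 mm (y), is level with its top; the screen's centre lies 9 mm behind the origin (+x).
- hood (a joint): Angle of the hinged hood, rad: 0 closed, 1.78 open stop; it starts at 1.35 to 1.55, nearly upright. A friction hinge holds the hood (about 0.5 kg) where it is left from 0.9 to 1.55; somewhere between 0.9 and 0.5 its weight wins, and from there it falls forward and slams unless held up.
- hood_hinge (a point): Middle of the hood's hinge line, at the back of the light box: 96 mm behind the box's origin (+x of the box), 66 mm above the bench; the line runs along the box's y. The point's frame turns with the hood; closed, its axes are the box's. The hood is a shallow amber box with no bottom, 240 mm wide, 44 mm deep, its front wall 194 mm from the hinge line.
- hood_lip (a point): Middle of the outer edge of the hood's finger lip, 222 mm from the hinge line: a flat metal flange 4 mm thick, 236 mm wide, sticking out 28 mm from the foot of the hood's front wall, radial to the hinge line. Closed, it is level, 66 to 70 mm above the bench, and overhangs the box's front by 26 mm; open, it points up, its underside to the robot.
- hood_front (a point): Middle of the front edge of the hood's top, where it is pressed: 110 mm above the bench when closed. It moves and turns with the hood.
- catch (a point): Spring-roller catch, fixed on the box's front edge strip, 9 mm proud of the top, 36 mm wide. Let down gently, the hood rests on it at about 0.06 rad (lip 13 mm above closed); its own weight does not close it. A further 7 to 12 N down on the hood's front makes the catch snap over and hold it at 0 rad, on rubber stop pads that are squashed by more than about 30 N.
- flask_center (a point): Centre of the body of a loose flat-sided clear flask (0.07 kg). Body 64 mm long (its x), 26 thick (y), 50 high as it stands on its narrow side (z up); a 23 mm round cap sticks out to x = +58. A red agar layer lines the -y broad face; the +y face is clear with a white patch. As wanted: +y up, this point 13 mm above the screen. Standing it is too tall for the hood (44 mm inside).
- dish: Bystander, loose: covered culture dish, disc 91 mm across, 15 mm high, on the bench left of the light box. Origin: centre of its underside.
- dish_stack: Bystander, loose: stack of three covered culture dishes, 91 mm across, 45 mm high, right of the light box. Origin: centre of its underside.
- marker: Bystander, loose: capped marker pen, 130 mm long, 14 mm thick, lying left of the light box near its front. Origin: centre of its underside.
- loop: Bystander, loose: inoculating loop, thin metal rod 190 mm long, 8 mm thick, lying right of the light box. Origin: centre of its underside.
- slide_box: Bystander, loose: closed slide box 85 x 100 x 35 mm, right front. Origin: centre of its underside.
- jar: Bystander, loose: closed reagent jar, 60 mm across, 95 mm high, left of the light box. Origin: centre of its underside.
Mind the look-alikes: they are no part of the job. Of the things that look like the part that bears flask_center, the smallest one is meant.

How it is judged:
On the way, in this order (a step that is already met when the one before it is completed fails the run):
1. the flask lies flat on its agar face on the light box, the hood still open (angle between flask_center's own y axis and vertical below 0.1 rad and x of flask_center in the frame of lightbox between -0.085 and 0.085 m and y of flask_center in the frame of lightbox between -0.095 and 0.095 m and z of flask_center in the frame of lightbox below 0.085 m and value of joint hood above 0.5 rad), for 0.2 s.
2. the catch has snapped over and the hood is fully closed (value of joint hood below 0.02 rad), for 0.2 s.
At the end, for the whole second after the job is handed in: The hood is fully closed behind its catch (within 0.02 rad, about 5 mm at the lip); under it the flask lies still and flat on the screen, agar face down (its +y axis within 0.1 rad of straight up), its centre inside the hood (within 85 mm of the box's origin in x and 95 mm in y) (value of joint hood below 0.02 rad and angle between flask_center's own y axis and vertical below 0.1 rad and x of flask_center in the frame of lightbox between -0.085 and 0.085 m and y of flask_center in the frame of lightbox between -0.095 and 0.095 m and z of flask_center in the frame of lightbox below 0.085 m and linear speed of flask below 0.02 m/s); the robot touches nothing.
It fails at once if the hood dropped or slammed: it came down the last stretch before the catch (0.35 to 0.085 rad) faster than 1.2 rad/s, about 0.3 m/s at the lip (value of joint hood between 0.085 and 0.35 rad and velocity of joint hood below -1.2 rad/s).
It fails at once if the hood was forced: pressed so hard that its rubber stop pads were squashed (beyond -0.0105 rad, about 30 N on its front) (value of joint hood below -0.0105 rad).
It fails at once if another thing on the bench was shoved more than 30 mm (distance of any of dish, dish_stack, marker, loop, slide_box, jar from where it was at the start of the episode above 0.03 m).
It also fails if it takes over 67 s, if anything falls off the work surface, if the arm or the gripper's body presses on something with over 40 N, if the wrist force passes 120 N, or if a joint passes its speed limit or range.

ROBOT

A 6-joint arm with a two-finger parallel gripper is mounted at the origin on the work surface. World frame = base frame: x ahead of the robot, y to its left, z up, the work surface at z = 0. Lengths are in m, angles in rad, forces in N, time in s.
With the tool pointing down it reaches from about 0.3 to 0.95 m from the base axis. Payload 3.1 kg.
Tool frame: the origin (TCP) lies at the very end of the fingers, on their centre line; the grasp point (between the pads) lies 19 mm behind it; z points along the fingers, y is the line along which they close (so a half turn about z gives the same grasp; the last joint's range is limited). The gripper opens to 85 mm and grips with 20 to 120 N. Pads are 22 mm wide; open, the fingers measure 114 mm over their backs; the gripper's body (76 mm by 85 mm) begins 54 mm behind the grasp point. The pads swing forward as they close: fully open they stand 13 mm farther back than shut.
Start: joints at [1.23, 0.308, 1.634, -0, 1.2, -0.07], TCP at [0.167, 0.602, 0.231] pointing down, gripper open.
Joint ranges: [-3.06, 3.06], [-0.79, 1.96], [0.05, 2.63], [-1.19, 4.34], [0.05, 2.64], [-2.94, 2.94]. Speed limits (rad/s): [2.79, 2.79, 3.14, 3.14, 3.14, 3.14].

INTERFACE

Orientations are given as a rotation vector (axis times angle).
In Python, from plant import * gives the robot as it stands.
- The arm moves only by the shell command python3 -m handwheel 'ROWS' [FORCE]. ROWS is JSON, one flat list of numbers, 7 for each row, row after row: the turn, a rotation vector about the tool's x, y, z in rad, then the shift along the tool's x, y, z in cm, then the opening, from 0 (shut) to 1 (fully open). A call has 1 to 20 rows; each row shifts and turns the commanded pose from where the row before left it, along the tool's axes as they then stand; what a row does not reach is not made up. A row lasts 1/12 s, in which the tool goes at most 41.7 mm and 7.16 degrees, less where a joint would pass 70% of its speed; a pose out of reach is approached as far as the arm can. A call with a gripper value outside its range is refused whole. The fingers move at their own pace and stop on an object; FORCE is the grip in N (left out, the last holds). Time passes only in rows, so rows that do not move let the fingers close. It gives the time, the measured TCP pose, the force, the opening and the grip force at its end, in the units of the state.
- read_state(): the state, without advancing time (a new reading comes with each control period).
- camera(name): name is "scene" or "top" or "wrist"; returns (picture, depth): 420x560x3 uint8, blue, green, red; 420x560 float32, m along the optical axis (not along the pixel's ray), 0 where there is no reading.
- camera_info(name): a dict with "fx", "fy", "cx", "cy" (pixels), "eye" and "orientation" of the camera in the world; the wrist camera has in their place "T_tool_cam" (4x4, takes a point from camera to tool coordinates, whose origin is the TCP and whose axes are the flange's). Camera axes: x right, y down, z forward; pixel columns grow to the right and rows downward; lengths in m; the calibration is good to about 2 mm. A picture is of the moment at which its call begins: read the wrist's pose just before it. camera_info takes no time and is no camera call.
- hand_in(): hands the job in; it is judged then, once.
The state is a dict: "time": time; "joint_pos": joint angles; "joint_vel": joint speeds; "effort": joint torques, N m; "eef_pos": TCP position; "tcp_rot": TCP orientation; "wrist_force": force on the tool from outside, world axes, zero at the start; "ft_torque": the same for the moment, N m; "gripper_width": opening from 0.0 (shut) to 1.0 (fully open); "grip_force": force on a finger pad.
Only numpy, scipy, OpenCV 4.12 (cv2) and the standard library are available. Lean on these libraries where they do the work, as an engineer would, in place of code of your own. Each camera call takes 0.05 s, during which the arm holds its last target. There are 200 camera calls.

## Working session

There is one attempt and no reset: what is moved stays moved. The work goes in short steps, Python scripts to look and compute and a shell command to move; the robot and the scene stay as the last step left them, time stands still between calls to the robot, and variables do not carry over. Pictures are saved under pics/ and viewed, at most 10 in all, crops included, and the job is handed in when it is done.

```bash
ls; mkdir -p pics
cat > h.py <<'E'
from plant import *
import numpy as np, cv2
from scipy.spatial.transform import Rotation as R
def pts(name):
    s=read_state(); im,d=camera(name); c=camera_info(name)
    if name=="wrist":
        T=np.eye(4);T[:3,:3]=R.from_rotvec(s["tcp_rot"]).as_matrix();T[:3,3]=s["eef_pos"]
        M=T@np.array(c["T_tool_cam"])
    else:
        M=np.eye(4);o=np.array(c["orientation"]);M[:3,:3]=o if o.shape==(3,3) else R.from_rotvec(o).as_matrix() if o.size==3 else R.from_quat(o).as_matrix()
        M[:3,3]=c["eye"]
    v,u=np.mgrid[:d.shape[0],:d.shape[1]]
    P=np.stack([(u-c["cx"])/c["fx"]*d,(v-c["cy"])/c["fy"]*d,d],-1)
    W=P@M[:3,:3].T+M[:3,3]; W[d==0]=np.nan
    return im,d,W
E
python3 - <<'E'
from h import *
print(camera_info("top"),camera_info("scene"),camera_info("wrist"));print(read_state())
for n in("top","scene"):
    im,d,W=pts(n);cv2.imwrite(f"pics/{n}1.png",im);np.savez(f"{n}1.npz",im=im,d=d,W=W)
    for v in range(30,420,60): print([tuple(np.round(W[v,u],3)) for u in range(80,560,100)])
E
```

```text
pics
{'fx': 446.1878248052761, 'fy': 446.1878248052761, 'cx': 278.9791651431288, 'cy': 209.44707280333282, 'eye': array([ 0.47105332, -0.02076287,  1.12712432]), 'orientation': array([-2.18002116,  2.19180725, -0.06013911])} {'fx': 525.3058689214413, 'fy': 525.3058689214413, 'cx': 285.7612088852818, 'cy': 212.24552027020817, 'eye': array([1.20749989, 0.63595119, 1.06768672]), 'orientation': array([-1.06544641, -2.45045882,  0.96575649])} {'fx': 368.133516815372, 'fy': 368.133516815372, 'cx': 276.828459838867, 'cy': 209.78606957553586, 'T_tool_cam': array([[ 1.23205809e-03, -9.51645517e-01, -3.07195851e-01,
         7.81066368e-02],
       [ 9.99998980e-01,  9.50399588e-04,  1.06646403e-03,
        -5.95149094e-04],
       [-7.22936900e-04, -3.07196852e-01,  9.51645717e-01,
        -1.42380167e-01],
       [ 0.00000000e+00,  0.00000000e+00,  0.00000000e+00,
         1.00000000e+00]])}
{'time': 0.0, 'joint_pos': array([ 1.23027884e+00,  3.09012197e-01,  1.63519508e+00, -3.19882816e-06,
        1.19966207e+00, -6.96917784e-02]), 'joint_vel': array([ 4.69423428e-04, -1.62992513e-03,  2.6
[... 3978 characters left out ...]
at64(0.456), np.float64(0.271), np.float64(0.005)), (np.float64(0.279), np.float64(0.454), np.float64(-0.0))]
[(np.float64(0.964), np.float64(-0.671), np.float64(-0.746)), (np.float64(0.907), np.float64(0.034), np.float64(-0.002)), (np.float64(0.815), np.float64(0.264), np.float64(0.151)), (np.float64(0.596), np.float64(0.372), np.float64(0.004)), (np.float64(0.435), np.float64(0.54), np.float64(0.0))]
[(np.float64(1.098), np.float64(-0.465), np.float64(-0.76)), (np.float64(1.0), np.float64(0.149), np.float64(0.005)), (np.float64(0.911), np.float64(0.354), np.float64(0.168)), (np.float64(0.712), np.float64(0.456), np.float64(0.003)), (np.float64(0.699), np.float64(0.616), np.float64(0.222))]
```

View pics/top1.png

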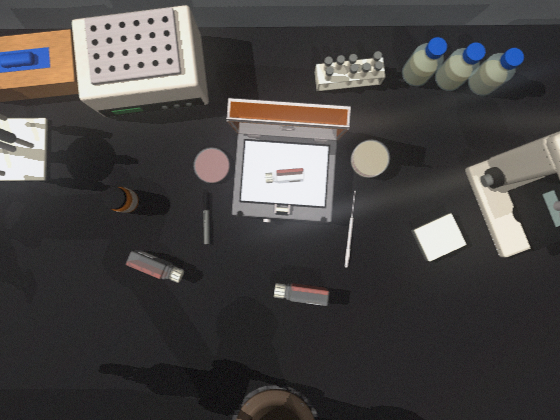

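View pics/scene1.png

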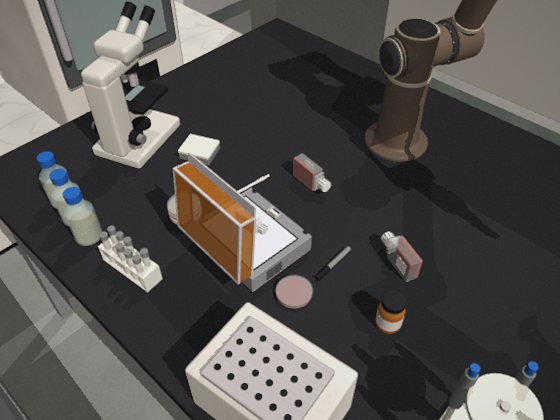

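Top view: flask candidates are at (285,175) on the lit screen, (155,266) on the bench and (301,294) on the bench. The last two are larger and not on the box, so I choose (285,175). The hood is upright along y≈110–130, and the catch is at (283,209).

Run:
```python
from h import *
z=np.load("top1.npz");im,W=z["im"],z["W"]
cv2.imwrite("pics/crop1.png",cv2.resize(im[90:230,215:365],None,fx=5,fy=4.2857*1,interpolation=cv2.INTER_CUBIC)[:600,:750])
c=camera_info("top");M=R.from_rotvec(c["orientation"]).as_matrix();e=c["eye"]
def ray(u,v,h):
    d=M@np.array([(u-c["cx"])/c["fx"],(v-c["cy"])/c["fy"],1]);return e+d*(h-e[2])/d[2]
# white screen
sub=np.zeros(im.shape[:2],np.uint8);sub[130:215,230:340]=1
g=im.min(2)
m=((g>170)&(sub>0)).astype(np.uint8);m=cv2.morphologyEx(m,cv2.MORPH_CLOSE,np.ones((15,15)))
cn=max(cv2.findContours(m,0,2)[0],key=cv2.contourArea);r=cv2.minAreaRect(cn);b=cv2.boxPoints(r)
print(r);B=np.array([ray(*p,.062) for p in b]);print(B.round(3),B.mean(0))
# flask: height above screen
k=(W[...,2]>.09)&(sub>0)
k[:137]=0
ys,xs=np.nonzero(k);print(len(xs),xs.min(),xs.max(),ys.min(),ys.max())
P=W[k];print(np.median(P,0),P.min(0),P.max(0))
im_=im.astype(int)
red=(im_[...,2]-im_[...,1]>40)&(sub>0)&(np.arange(420)[:,None]>150)
ys,xs=np.nonzero(red);print("red",len(xs),xs.mean(),ys.mean());print(cv2.minAreaRect(np.argwhere(red)[:,::-1].astype(np.float32)))
print(np.nanmedian(W[red],0))
for v in range(160,190,2): print(v,[ (int(W[v,u,2]*1000)) for u in range(260,310,3)])
```

```text
((284.0196533203125, 177.8850860595703), (83.72671508789062, 69.50546264648438), 3.9909121990203857)
[[ 0.538  0.081  0.062]
 [ 0.706  0.069  0.062]
 [ 0.69  -0.132  0.062]
 [ 0.523 -0.119  0.062]] [ 0.61416961 -0.02524821  0.062     ]
459 265 339 137 182
[ 0.61358006 -0.02963344  0.11165138] [ 0.59991477 -0.14992757  0.0900191 ] [0.70421707 0.01917218 0.13549249]
red 72 289.0138888888889 170.30555555555554
((289.47930908203125, 170.25173950195312), (2.7405011653900146, 25.16278076171875), 85.2363510131836)
[ 0.62483091 -0.03662789  0.11310417]
160 [61, 64, 59, 65, 63, 63, 63, 65, 62, 65, 65, 65, 64, 59, 65, 64, 65]
162 [64, 59, 63, 65, 68, 67, 66, 62, 67, 63, 60, 62, 65, 67, 63, 64, 66]
164 [62, 61, 65, 62, 64, 66, 63, 62, 62, 65, 63, 62, 61, 62, 63, 60, 63]
166 [62, 64, 63, 61, 60, 60, 63, 64, 65, 61, 66, 61, 62, 61, 65, 64, 65]
168 [63, 62, 66, 63, 62, 65, 62, 64, 64, 61, 64, 62, 110, 111, 109, 60, 60]
170 [67, 64, 62, 62, 62, 63, 113, 114, 113, 112, 115, 117, 113, 113, 113, 63, 60]
172 [61, 63, 63, 66, 99, 108, 111, 111, 113, 112, 113, 111, 109, 108, 112, 57, 64]
174 [63, 61, 95, 98, 103, 104, 111, 112, 113, 112, 109, 114, 111, 114, 115, 64, 61]
176 [63, 66, 99, 97, 103, 109, 111, 113, 114, 112, 112, 113, 116, 113, 112, 67, 61]
178 [61, 65, 101, 99, 101, 104, 114, 113, 118, 111, 110, 109, 112, 112, 110, 65, 63]
180 [66, 67, 97, 96, 100, 108, 113, 113, 110, 108, 104, 100, 97, 96, 84, 60, 60]
182 [63, 64, 89, 86, 65, 79, 84, 80, 75, 70, 62, 62, 63, 61, 61, 65, 63]
184 [62, 64, 63, 67, 60, 66, 65, 60, 59, 64, 63, 65, 60, 64, 67, 60, 62]
186 [62, 61, 60, 65, 66, 62, 62, 64, 64, 64, 67, 63, 66, 64, 65, 67, 64]
188 [63, 65, 64, 66, 61, 63, 66, 62, 64, 65, 66, 60, 61, 68, 63, 65, 63]
```

View pics/crop1.png

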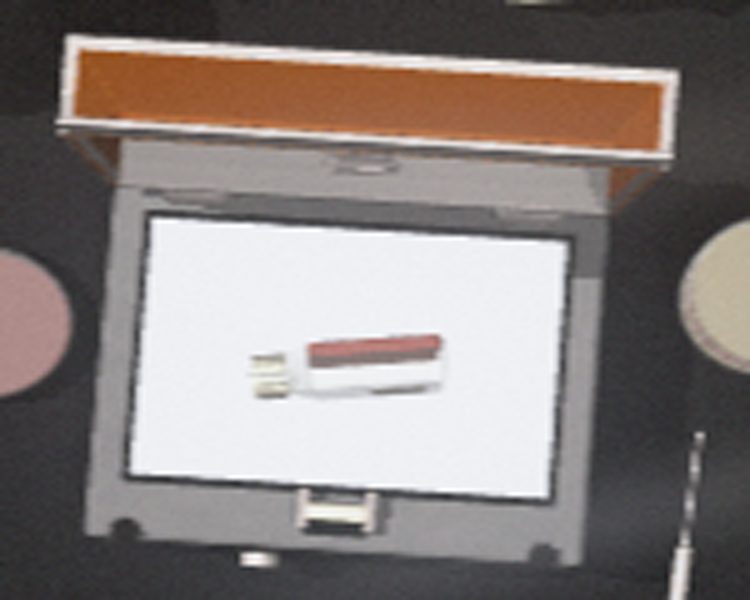

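The crop confirms the choice: the small flask at (285,175) has its red agar side to the back (+x) and its cap to the left (+y). The catch is at (283,208). Rolling it means tipping the top toward +x.

```bash
cat >> h.py <<'E'
def plan(p,Rt,s=None):
    s=s or read_state();R0=R.from_rotvec(s["tcp_rot"])
    print("shift cm",(R0.inv().apply(np.array(p)-s["eef_pos"])*100).round(2),"then turn",(R0.inv()*Rt).as_rotvec().round(3),"shift after turn cm",(Rt.inv().apply(np.array(p)-s["eef_pos"])*100).round(2))
def tool(zdir,ydir):
    z=np.array(zdir,float);z/=np.linalg.norm(z);y=np.array(ydir,float);y-=z*(y@z);y/=np.linalg.norm(y)
    return R.from_matrix(np.stack([np.cross(y,z),y,z],1))
E
python3 - <<'E'
from h import *
z=np.load("top1.npz");W=z["W"]
k=(W[...,2]>.106)&(W[...,2]<.12);k[:160]=0;k[190:]=0;k[:,:270]=0;k[:,310:]=0
P=W[k][:,:2].astype(np.float32);r=cv2.minAreaRect(P);print(r,P.mean(0))
s=read_state();print(R.from_rotvec(s["tcp_rot"]).as_matrix().round(2))
for ys in(1,-1):
    Rt=tool([.3,0,-1],[0,ys,0]);plan([.555,-.03,.17],Rt)
E
```

```text
((0.6159083247184753, -0.03450966253876686), (0.02650260552763939, 0.06943034380674362), 3.5173163414001465) [ 0.6153208  -0.03593257]
[[-0.96  0.27 -0.  ]
 [ 0.27  0.96 -0.  ]
 [ 0.   -0.   -1.  ]]
shift cm [-54.28 -50.46   6.11] then turn [-0.042 -0.29  -0.269] shift after turn cm [-35.44 -63.15  16.91]
shift cm [-54.28 -50.46   6.11] then turn [-0.418  0.06   2.843] shift after turn cm [35.44 63.15 16.91]
```

```bash
python3 -m handwheel '[0,0,0,-3,-2.8,0.3,0.4, 0,0,0,-3,-2.8,0.3,0.4, 0,0,0,-3,-2.8,0.3,0.4, 0,0,0,-3,-2.8,0.3,0.4, 0,0,0,-3,-2.8,0.3,0.4, 0,0,0,-3,-2.8,0.3,0.4, 0,0,0,-3,-2.8,0.3,0.4, 0,0,0,-3,-2.8,0.3,0.4, 0,0,0,-3,-2.8,0.3,0.4, 0,0,0,-3,-2.8,0.3,0.4, 0,0,0,-3,-2.8,0.3,0.4, 0,0,0,-3,-2.8,0.3,0.4, 0,0,0,-3,-2.8,0.3,0.4, 0,0,0,-3,-2.8,0.3,0.4, 0,0,0,-3,-2.8,0.3,0.4, 0,0,0,-3,-2.8,0.3,0.4, 0,-0.1,-0.09,-1,0,0,0.4, 0,-0.1,-0.09,-1,0,0,0.4, 0,-0.1,-0.09,-1,0,0,0.4, 0,0,0,0,0,0,0.4]'
python3 - <<'E'
from h import *
s=read_state();print(s["joint_pos"],s["eef_pos"],s["tcp_rot"]);print(R.from_rotvec(s["tcp_rot"]).as_matrix().round(3))
plan([.57,-.033,.102],tool([.3,0.02,-1],[-.06,1,0]))
im,d,W=pts("wrist");cv2.imwrite("pics/w1.png",im)
E
```

```text
time: 1.77
eef_pos: [0.5365, 0.0362, 0.1842]
tcp_rot: [0.025, 2.868, -0.055]
wrist_force: [-0.8, 0.6, -0.3]
gripper_width: 0.4
grip_force: 0.0
[ 0.01179645  0.04521994  2.07530609 -0.06322921  0.74968192 -1.50102617] [0.5364798  0.03616924 0.1842078 ] [ 0.02519584  2.86792252 -0.05483305]
[[-0.963  0.022  0.269]
 [ 0.012  0.999 -0.04 ]
 [-0.27  -0.035 -0.962]]
shift cm [-1.09 -6.55  9.09] then turn [-0.059 -0.02  -0.069] shift after turn cm [-0.44 -7.12  8.7 ]
```

View pics/w1.png

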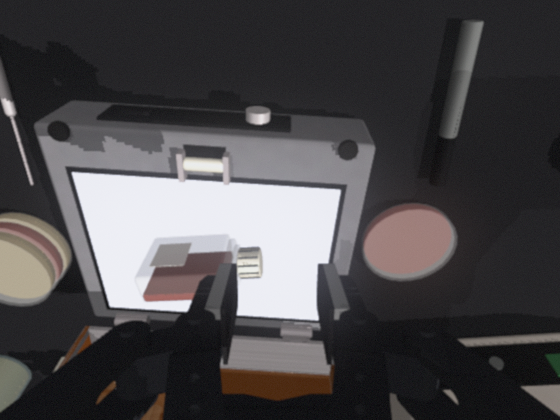

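The wrist view shows the flask at (190,265), its white patch on the robot side and its cap at (250,262). I'll lower the fingers in front of the clear face.

```bash
python3 -m handwheel '[-0.06,-0.02,-0.07,-0.1,-2.4,2,0.4, 0,0,0,-0.1,-2.4,3,0.4, 0,0,0,-0.2,-2.3,3.6,0.4, 0,0,0,0,0,0,0.4, 0,0,0,0,0,0,0.4]'
python3 - <<'E'
from h import *
s=read_state();print(s["joint_pos"],s["eef_pos"],s["tcp_rot"],s["wrist_force"])
plan([.63,-.03,.102],tool([.3,0.02,-1],[-.06,1,0]))
E
```

```text
time: 2.23
eef_pos: [0.5641, -0.0265, 0.1083]
tcp_rot: [-0.048, 2.864, 0.001]
wrist_force: [-1.1, 0.1, 0.7]
gripper_width: 0.404
grip_force: 0.0
[-0.1500635   0.21255819  2.07105178  0.08363976  0.58590533 -1.81806267] [ 0.56406856 -0.02646855  0.10829144] [-4.84418230e-02  2.86371664e+00  9.90269386e-04] [-1.13269918  0.12745456  0.73770505]
shift cm [-6.15 -0.57  2.41] then turn [-0.013 -0.015 -0.024] shift after turn cm [-6.1  -0.75  2.49]
```

```bash
python3 -m handwheel '[0,0,0,-0.5,-0.05,0.25,0.4, 0,0,0,-0.5,-0.05,0.25,0.4, 0,0,0,-0.5,-0.05,0.2,0.4, 0,0,0,-0.5,-0.05,0.15,0.4, 0,0,0,-0.5,-0.05,0.15,0.4, 0,0,0,-0.5,-0.05,0.15,0.4, 0,0,0,-0.5,-0.05,0.15,0.4]'
python3 - <<'E'
from h import *
s=read_state();print(s["eef_pos"],s["wrist_force"])
im,d,W=pts("top")
for v in range(164,186,2): print(v,[ (int(W[v,u,2]*1000)) for u in range(262,310,4)])
cv2.imwrite("pics/t2.png",cv2.resize(im[90:230,215:365],None,fx=4,fy=4))
E
```

```text
time: 2.82
eef_pos: [0.6041, -0.0275, 0.1108]
tcp_rot: [-0.054, 2.854, -0.0]
wrist_force: [-10.2, 4.8, 22.6]
gripper_width: 0.403
grip_force: 12.3
[ 0.60412015 -0.02748874  0.11081609] [-10.20561729   4.75840197  22.61135529]
164 [64, 62, 60, 62, 66, 61, 65, 66, 61, 64, 63, 61]Traceback (most recent call last):
  File "<stdin>", line 4, in <module>
ValueError: cannot convert float NaN to integer
```

```bash
python3 -m handwheel '[0,0,0,-0.2,0,-1.4,0.4, 0,0,0,1.5,0,-0.4,0.4, 0,0,0,1.6,0,-0.5,0.4, 0,0,0,1.7,0,-0.5,0.4, 0,0,0,0,0,0,0.4, 0,0,0,0,0,0,0.4]'
python3 - <<'E'
from h import *
s=read_state();print(s["eef_pos"],s["wrist_force"])
plan([.56,-.03,.100],tool([.3,0.02,-1],[-.06,1,0]))
im,d,W=pts("top")
k=(W[...,2]>.106)&(W[...,2]<.118);k[:160]=0;k[190:]=0;k[:,:270]=0;k[:,310:]=0
P=W[k][:,:2].astype(np.float32);print(cv2.minAreaRect(P))
cv2.imwrite("pics/t2.png",cv2.resize(im[90:230,215:365],None,fx=4,fy=4))
E
```

```text
time: 3.37
eef_pos: [0.551, -0.03, 0.1232]
tcp_rot: [-0.053, 2.855, -0.002]
wrist_force: [0.3, -0.5, 0.2]
gripper_width: 0.401
grip_force: 0.0
[ 0.55103083 -0.0299698   0.12322734] [ 0.31840175 -0.49332443  0.16568735]
shift cm [-0.2  -0.02  2.48] then turn [-0.015 -0.006 -0.021] shift after turn cm [-0.19 -0.06  2.48]
((0.6158020496368408, -0.03436817228794098), (0.02645782008767128, 0.06946675479412079), 3.659943103790283)
```

View pics/t2.png

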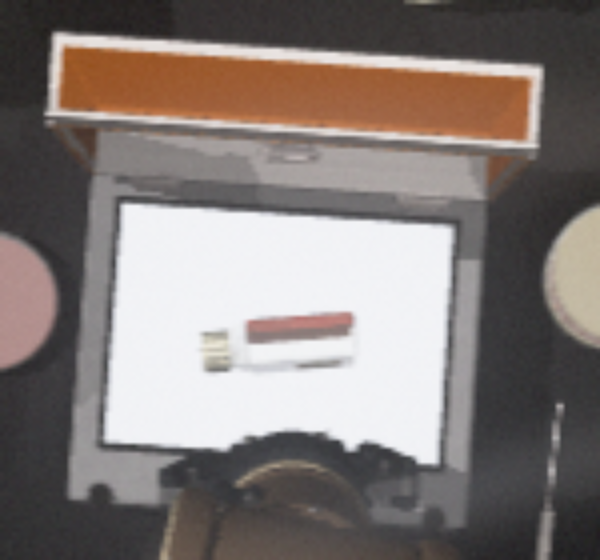

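The flask hasn't moved; the fingers had landed on its top. Retrying lower.

```bash
python3 -m handwheel '[0,0,0,-0.1,0,1.4,0.4, 0,0,0,-0.1,0,1.3,0.4, 0,0,0,-0.8,0,0.24,0.4, 0,0,0,-0.8,0,0.24,0.4, 0,0,0,-0.4,0,0.12,0.4, 0,0,0,-0.4,0,0.12,0.4, 0,0,0,-0.4,0,0.12,0.4]'
python3 -m handwheel '[0,0,0,-0.4,0,0.12,0.4, 0,0,0,-0.4,0,0.12,0.4, 0,0,0,-0.4,0,0.12,0.4]'
python3 - <<'E'
from h import *
im,d,W=pts("wrist")
cv2.imwrite("pics/w3.png",im)
E
```

```text
time: 4.0
eef_pos: [0.5913, -0.0288, 0.0984]
tcp_rot: [-0.054, 2.854, -0.002]
wrist_force: [0.3, -0.1, 0.1]
gripper_width: 0.399
grip_force: 0.0
time: 4.25
eef_pos: [0.6029, -0.0283, 0.0978]
tcp_rot: [-0.053, 2.855, -0.002]
wrist_force: [0.5, 0.1, -0.2]
gripper_width: 0.402
grip_force: 0.1
```

View pics/w3.png

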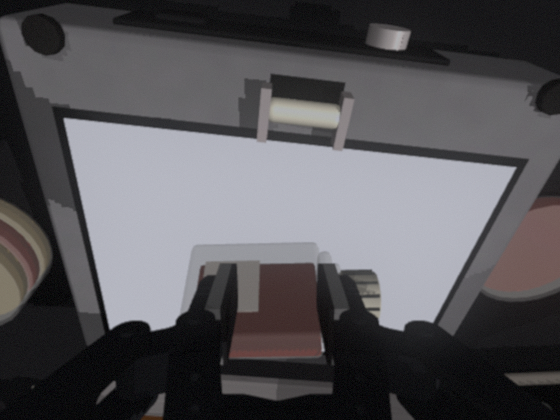

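The fingers are on the flask's clear face at (190–330, 250–350). Continue the push.

```bash
python3 -m handwheel '[0,0,0,-0.4,0,0.12,0.4, 0,0,0,-0.4,0,0.12,0.4, 0,0,0,-0.4,0,0.12,0.4, 0,0,0,-0.4,0,0.12,0.4, 0,0,0,-0.4,0,0.12,0.4, 0,0,0,-0.4,0,0.12,0.4]'
python3 - <<'E'
from h import *
im,d,W=pts("wrist")
np.save("w4.npy",W)
for u in(240,280,300): print([tuple((W[v,u]*1000).round().tolist()) for v in range(190,400,15)])
E
```

```text
time: 4.8
eef_pos: [0.628, -0.0274, 0.0974]
tcp_rot: [-0.054, 2.855, -0.002]
wrist_force: [-0.1, -0.1, -0.0]
gripper_width: 0.401
grip_force: 0.0
[(604.0, -46.0, 62.0), (612.0, -47.0, 63.0), (621.0, -47.0, 63.0), (631.0, -47.0, 62.0), (630.0, -46.0, 75.0), (631.0, -45.0, 85.0), (638.0, -45.0, 88.0), (647.0, -45.0, 89.0), (658.0, -45.0, 88.0), (670.0, -45.0, 88.0), (803.0, -56.0, 0.0), (710.0, -47.0, 78.0), (721.0, -47.0, 81.0), (735.0, -47.0, 83.0)]
[(603.0, -27.0, 63.0), (612.0, -27.0, 62.0), (621.0, -27.0, 62.0), (631.0, -26.0, 62.0), (629.0, -26.0, 76.0), (631.0, -26.0, 84.0), (637.0, -26.0, 88.0), (647.0, -26.0, 88.0), (658.0, -25.0, 88.0), (670.0, -25.0, 88.0), (801.0, -19.0, 1.0), (824.0, -18.0, 0.0), (719.0, -23.0, 82.0), (734.0, -22.0, 83.0)]
[(602.0, -18.0, 63.0), (611.0, -17.0, 63.0), (620.0, -17.0, 62.0), (630.0, -16.0, 62.0), (629.0, -17.0, 75.0), (629.0, -17.0, 85.0), (636.0, -17.0, 88.0), (647.0, -16.0, 88.0), (657.0, -15.0, 88.0), (668.0, -14.0, 88.0), (801.0, -1.0, 0.0), (824.0, 1.0, -0.0), (721.0, -10.0, 81.0), (733.0, -9.0, 83.0)]
```

The flask lies flat, with its top at z=0.088 over x 0.63–0.68. Now retreat and measure the hood lip.

```bash
python3 -c "
from h import *
s=read_state();print(s['joint_pos'].tolist(),s['eef_pos'].tolist(),s['tcp_rot'].tolist())"
python3 -m handwheel '[0,0,0,0.6,0,-3.6,0.4, 0,0,0,0.6,0,-3.6,0.4, 0,0,0,0.6,0,-3.6,0.4, 0,0,0,0.6,0,-3.6,0.4, 0,0,0,2,0,-3.5,0.4, 0,0,0,2,0,-3.5,0.4, 0,0,0,2,0,-3.5,0.4, 0,0,0,0,0,0,0.4]'
python3 - <<'E'
from h import *
s=read_state();print(s['joint_pos'].tolist(),s['eef_pos'].tolist(),s['tcp_rot'].tolist())
im,d,W=pts("top");np.savez("top2.npz",im=im,W=W)
k=(W[...,2]>.2)&(W[...,0]>.6)&(W[...,0]<.78)&(abs(W[...,1])<.2)
k[:,:215]=0;k[:,365:]=0
P=W[k];print(len(P),P.min(0),P.max(0))
for u in range(235,350,12):
    c=W[95:145,u];print(u,[tuple((q*1000).round().astype(int).tolist()) for q in c[::3] if np.isfinite(q).all()])
E
```

```text
[-0.1338508043633487, 0.3364412135915036, 1.9346389623065505, 0.07534318249486169, 0.5874161205451469, -1.7988434063561372] [0.6289794906691686, -0.027447069731784478, 0.09771825159671461] [-0.053401084875419884, 2.853726688953585, -0.001998650414223129]
time: 5.52
eef_pos: [0.4764, -0.0319, 0.3199]
tcp_rot: [-0.054, 2.844, -0.006]
wrist_force: [1.2, 0.8, 0.1]
gripper_width: 0.4
grip_force: 0.0
[-0.19752121955207802, -0.2542196104325753, 2.058553445808154, 0.06819956236052652, 1.0472939037181324, -1.8314665506871328] [0.47644525461288345, -0.031890317474006835, 0.3199330921017406] [-0.053580659668404196, 2.844369662019021, -0.005576613687369328]
2950 [ 0.68067722 -0.15336206  0.20043865] [0.7458667  0.08931352 0.29227417]
235 [(837, 99, 1), (829, 99, 1), (739, 71, 265), (734, 71, 264), (728, 71, 263), (722, 71, 264), (716, 71, 262), (710, 71, 262), (697, 69, 289), (728, 83, 150), (723, 84, 144), (717, 84, 141), (717, 87, 111), (735, 99, 4), (727, 99, 3), (721, 99, -1), (712, 99, 4)]
247 [(836, 68, 5), (830, 68, 0), (739, 47, 267), (733, 47, 265), (727, 48, 264), (722, 48, 262), (716,
[... 1702 characters left out ...]
 (730, -109, 82), (722, -109, 84), (715, -109, 81), (709, -109, 80), (703, -109, 72), (697, -110, 64)]
331 [(836, -148, -1), (828, -147, 0), (820, -147, 2), (813, -147, -1), (727, -118, 260), (720, -117, 266), (715, -118, 263), (709, -118, 261), (703, -118, 261), (697, -117, 262), (684, -114, 288), (686, -118, 259), (722, -137, 83), (714, -137, 86), (708, -137, 81), (705, -139, 63), (697, -139, 65)]
343 [(835, -178, 0), (828, -178, -1), (819, -178, 4), (813, -178, -2), (725, -141, 268), (720, -141, 265), (715, -141, 262), (708, -141, 263), (703, -141, 262), (697, -141, 261), (684, -137, 289), (682, -140, 271), (688, -146, 222), (734, -177, 1), (726, -177, -1), (718, -176, 2), (710, -176, 3)]
```

```bash
cat > kin.py <<'E'
import numpy as np
from scipy.optimize import least_squares
from scipy.spatial.transform import Rotation as R
D=[([1.23027884,.309012197,1.63519508,-3.2e-6,1.19966207,-.0696917784],[.16695412,.60144339,.23003851],[-.42404883,-3.11237527,.00350171]),
([.01179645,.04521994,2.07530609,-.06322921,.74968192,-1.50102617],[.5364798,.03616924,.1842078],[.02519584,2.86792252,-.05483305]),
([-.1500635,.21255819,2.07105178,.08363976,.58590533,-1.81806267],[.56406856,-.02646855,.10829144],[-.0484418,2.86371664,.00099]),
([-.13385080,.33644121,1.93463896,.07534318,.58741612,-1.79884341],[.62897949,-.02744707,.09771825],[-.05340108,2.85372669,-.00199865]),
([-.19752122,-.25421961,2.05855345,.06819956,1.0472939,-1.83146655],[.47644525,-.03189032,.31993309],[-.05358066,2.84436966,-.00557661])]
Ry=lambda a:R.from_euler('y',a);Rz=lambda a:R.from_euler('z',a)
def fk(q,k,s=(1,1)):
    a,d,h,L1,e,L2,L3,c6=k
    r1=Rz(q[0]);r2=r1*Ry(q[1]);r3=r2*Ry(q[2]);r5=r3*Rz(s[0]*q[3])*Ry(q[4]);r6=r5*Rz(s[1]*q[5]+c6)
    return r1.apply([a,d,h])+r2.apply([0,0,L1])+r3.apply([e,0,L2])+r5.apply([0,0,L3]),r6
def fit():
    best=None
    for s in[(i,j) for i in(1,-1) for j in(1,-1)]:
        for c in(0,1.57,3.14,-1.57):
            def f(k):
                o=[]
                for q,p,v in D:
                    x,r=fk(q,k,s);o+=list(x-p)+list(.2*(r.inv()*R.from_rotvec(v)).as_rotvec())
                return o+list((np.array(k[:7])-[0,0,.33,.4,0,.4,.25])*1e-4)
            z=least_squares(f,[0,0.04,.33,.4,0,.4,.25,c])
            if best is None or z.cost<best[0].cost:best=(z,s)
    return best
LO=np.array([-3.06,-.79,.05,-1.19,.05,-2.94]);HI=np.array([3.06,1.96,2.63,4.34,2.64,2.94])
def ik(p,Rt,q0,k,s):
    def f(q):
        x,r=fk(q,k,s);return np.r_[(x-p)*5,(r.inv()*Rt).as_rotvec()]
    z=least_squares(f,np.clip(q0,LO+1e-3,HI-1e-3),bounds=(LO,HI));return z.x,z.cost
E
python3 - <<'E'
from kin import *
z,s=fit();print(z.cost,s,z.x.round(4));np.save("k.npy",np.r_[z.x,s])
for q,p,v in D: x,r=fk(q,z.x,s);print((x-p).round(4),(r.inv()*R.from_rotvec(v)).as_rotvec().round(3))
E
```

```text
1.5347479906056125e-10 (1, 1) [0.     0.0435 0.3145 0.4818 0.0366 0.5265 0.3173 1.5708]
[ 0. -0.  0.] [ 0. -0. -0.]
[ 0.  0. -0.] [-0. -0. -0.]
[ 0. -0. -0.] [ 0. -0. -0.]
[-0.  0.  0.] [-0.  0.  0.]
[-0. -0. -0.] [-0. -0.  0.]
```

```bash
cat > hood.py <<'E'
from kin import *
K=np.load("k.npy");k,s=K[:8],(K[8],K[9])
H=np.array([.713,-.032,.066]);B=R.from_euler('z',-.068)
def pose(th,v,az,el,pen,sg):
    rho=B.apply([-np.cos(th),0,np.sin(th)]);y=B.apply([0,1,0]);nu=B.apply([np.sin(th),0,np.cos(th)])
    i=-rho*np.cos(az)+y*np.sin(az)
    d=np.cos(el)*i-np.sin(el)*nu; n=np.cos(el)*nu+np.sin(el)*i
    C=H+rho*(.222-pen)+y*v+nu*.002
    yy=sg*n
    return C,R.from_matrix(np.stack([np.cross(yy,d),yy,d],1))
E
python3 - <<'E'
from hood import *
rng=np.random.default_rng(0)
for sg in(1,-1):
  for v in(0,-.07):
    for az in(0,.5,.8,1.2,1.57):
        o=[]
        for el in(.4,.6,.8,1.0):
            C,T=pose(.06,v,az,el,.009,sg);best=(9,None)
            for t in range(12):
                q,c=ik(C,T,rng.uniform(LO,HI)*[.3,1,1,1,1,1],k,s)
                if c<best[0]:best=(c,q)
            o.append((el,best[1].round(2).tolist()) if best[0]<1e-6 else (el,round(best[0],3)))
        print(sg,v,az,o)
E
```

```text
1 0 0 [(0.4, np.float64(0.009)), (0.6, np.float64(0.001)), (0.8, [-0.16, 0.11, 2.49, 2.81, 0.19, -2.88]), (1.0, [-0.15, 0.1, 2.38, 0.24, 0.16, -0.31])]
1 0 0.5 [(0.4, [-0.68, 0.47, 2.49, 1.93, 1.05, -2.92]), (0.6, [-0.58, 0.29, 2.47, 1.79, 0.77, -2.63]), (0.8, [-0.47, 0.18, 2.41, 1.46, 0.56, -2.19]), (1.0, [-0.36, 0.15, 2.32, 0.92, 0.48, -1.57])]
1 0 0.8 [(0.4, [-0.75, 0.53, 2.32, 1.5, 1.13, -2.77]), (0.6, [-0.66, 0.38, 2.32, 1.38, 0.94, -2.54]), (0.8, [-0.56, 0.27, 2.29, 1.17, 0.78, -2.23]), (1.0, [-0.44, 0.22, 2.24, 0.85, 0.69, -1.83])]
1 0 1.2 [(0.4, [-0.73, 0.63, 2.07, 1.11, 1.32, -2.65]), (0.6, [-0.66, 0.51, 2.09, 1.02, 1.17, -2.5]), (0.8, [-0.57, 0.4, 2.1, 0.89, 1.03, -2.31]), (1.0, [-0.46, 0.33, 2.09, 0.71, 0.93, -2.07])]
1 0 1.57 [(0.4, [-0.64, 0.74, 1.83, 0.87, 1.52, -2.62]), (0.6, [-0.59, 0.63, 1.88, 0.79, 1.38, -2.53]), (0.8, [-0.53, 0.52, 1.92, 0.7, 1.24, -2.42]), (1.0, [-0.44, 0.43, 1.95, 0.57, 1.12, -2.27])]
1 -0.07 0 [(0.4, np.float64(0.004)), (0.6, [-0.45, 0.23, 2.57, 2.6, 0.6, -2.92]), (0.8, [-0.39, 0.12, 2.48, 2.18, 0.26, -2.44]), (1.0, [-0.35, 0.1, 2.37, 0.67, 0.22
[... 2047 characters left out ...]
 1.58, 0.84, 0.56]), (0.8, [-0.65, 0.22, 2.36, 1.31, 0.66, 0.94]), (1.0, [-0.53, 0.18, 2.28, 0.89, 0.57, 1.45])]
-1 -0.07 0.8 [(0.4, [-0.89, 0.56, 2.24, 1.35, 1.18, 0.43]), (0.6, [-0.81, 0.42, 2.24, 1.24, 1.01, 0.63]), (0.8, [-0.7, 0.32, 2.23, 1.06, 0.87, 0.9]), (1.0, [-0.59, 0.26, 2.19, 0.8, 0.77, 1.23])]
-1 -0.07 1.2 [(0.4, [-0.83, 0.67, 1.98, 1.01, 1.38, 0.52]), (0.6, [-0.77, 0.55, 2.01, 0.93, 1.24, 0.64]), (0.8, [-0.69, 0.45, 2.03, 0.81, 1.11, 0.8]), (1.0, [-0.59, 0.37, 2.04, 0.65, 1.0, 1.0])]
-1 -0.07 1.57 [(0.4, [-0.74, 0.78, 1.74, 0.79, 1.59, 0.52]), (0.6, [-0.69, 0.67, 1.8, 0.71, 1.45, 0.59]), (0.8, [-0.63, 0.56, 1.85, 0.63, 1.31, 0.68]), (1.0, [-0.56, 0.46, 1.89, 0.51, 1.18, 0.81])]
```

Run:
```python
from hood import *
from h import read_state
st=read_state();az,el,v,pen,sg=.8,.4,-.03,.009,-1
# continuous from the end back
C,T=pose(.06,v,az,el,pen,sg);q,c=ik(C,T,[-.8,.53,2.3,1.4,1.1,.4],k,s)
prev=None
for th in np.r_[.06,np.arange(.2,1.5,.2),1.467]:
    C,T=pose(th,v,az,el,pen,sg);q,c=ik(C,T,q,k,s);print(round(th,2),C.round(3),q.round(2),round(c,7))
d=T.as_matrix()[:,2];print("d",d.round(3))
P=C-.06*d;q2,c=ik(P,T,q,k,s);print("pre",P.round(3),q2.round(2),c)
A=P+[-.12,0,.08];q3,c=ik(A,T,q2,k,s);print("mid",A.round(3),q3.round(2),c)
R0=R.from_rotvec(st["tcp_rot"]);rv=(R0.inv()*T).as_rotvec();print("turn",rv,np.linalg.norm(rv))
print("shift to mid first",R0.inv().apply(A-st["eef_pos"])*100, "mid->pre",T.inv().apply(P-A)*100)
qq=st["joint_pos"].copy()
for f in np.linspace(0,1,7):
    qq,c=ik(A,R0*R.from_rotvec(rv*f),qq,k,s);print(qq.round(2),round(c,6))
# per-row increment along closing, dth
a=pose(1.0,v,az,el,pen,sg);b=pose(.96,v,az,el,pen,sg);print("row .04:",(a[1].inv()*b[1]).as_rotvec().round(4),(a[1].inv().apply(b[0]-a[0])*100).round(3))
```

```text
0.06 [ 0.499 -0.047  0.081] [-0.81  0.54  2.29  1.43  1.15  0.39] 0.0
0.2 [ 0.503 -0.048  0.11 ] [-0.77  0.4   2.27  1.3   1.1   0.7 ] 0.0
0.4 [ 0.516 -0.049  0.151] [-0.7   0.29  2.18  1.09  1.1   1.14] 0.0
0.6 [ 0.537 -0.05   0.188] [-0.62  0.25  2.04  0.9   1.17  1.53] 0.0
0.8 [ 0.564 -0.052  0.22 ] [-0.56  0.3   1.86  0.76  1.3   1.85] 0.0
1.0 [ 0.598 -0.054  0.246] [-0.5   0.39  1.66  0.66  1.45  2.12] 0.0
1.2 [ 0.636 -0.057  0.265] [-0.45  0.52  1.44  0.6   1.63  2.34] 0.0
1.4 [ 0.677 -0.06   0.276] [-0.41  0.68  1.18  0.58  1.83  2.55] 0.0
1.47 [ 0.691 -0.061  0.278] [-0.39  0.75  1.09  0.58  1.89  2.62] 0.0
d [-0.275  0.681 -0.679]
pre [ 0.707 -0.101  0.319] [-0.43  0.79  0.95  0.59  2.    2.65] 1.1864498829403128e-29
mid [ 0.587 -0.101  0.399] [-0.5   0.5   1.24  0.55  2.03  2.59] 2.8445985278599474e-30
turn [-1.03515186 -0.22967444 -1.42185199] 1.7736833963409058
shift to mid first [-12.63136659  -7.41527575  -4.58736275] mid->pre [  6.02972989 -12.92751298   2.12644438]
[-0.29 -0.03  1.71  0.09  1.18 -1.92] 0.0
[-0.39 -0.    1.7   0.3   1.25 -2.33] 0.0
[-0.47  0.06  1.65  0.45  1.37 -2.69] 0.0
[-0.51  0.16  1.56  0.51  1.53 -2.94] 0.00077
[-0.48  0.27  1.42  0.5   1.71 -2.94] 0.036502
[-0.46  0.41  1.27  0.52  1.9  -2.94] 0.123925
[-0.45  0.61  1.06  0.64  2.17 -2.94] 0.250245
row .04: [ 0.0279  0.0112 -0.0264] [0.006 0.782 0.338]
```

```bash
cat > go.py <<'E'
from hood import *
from h import read_state
az,el,v,pen,sg=.8,.5,-.03,.009,1
def rows(P,T,st=None):
    st=st or read_state();R0=R.from_rotvec(st["tcp_rot"])
    rv=(R0.inv()*T).as_rotvec()
    print("turn",rv.round(3),round(np.linalg.norm(rv),3),"shift first",(R0.inv().apply(P-st["eef_pos"])*100).round(2),"shift after",(T.inv().apply(P-st["eef_pos"])*100).round(2))
    return R0,rv
E
python3 - <<'E'
from go import *
C,T=pose(.06,v,az,el,pen,sg);q,c=ik(C,T,[-.8,.53,2.3,1.4,1.1,-2.7],k,s)
for th in np.r_[.06,.02,.4,.8,1.2,1.467]:
    C,T=pose(th,v,az,el,pen,sg);q,c=ik(C,T,q,k,s);print(round(th,2),C.round(3),q.round(2),round(c,7))
d=T.as_matrix()[:,2];print(d)
P=C-.06*d;A=P+[-.12,0,.08];st=read_state()
R0,rv=rows(A,T);print("mid->pre",T.inv().apply(P-A)*100)
qq=st["joint_pos"].copy()
for f in np.linspace(0,1,7):
    qq,c=ik(st["eef_pos"]*(1-f)+f*A,R0*R.from_rotvec(rv*f),qq,k,s);print(qq.round(2),round(c,6))
a=pose(1.0,v,az,el,pen,sg);b=pose(.96,v,az,el,pen,sg);print("row .04:",(a[1].inv()*b[1]).as_rotvec().round(4),(a[1].inv().apply(b[0]-a[0])*100).round(3))
E
```

```text
0.06 [ 0.499 -0.047  0.081] [-0.78  0.46  2.29  1.38  1.06 -2.65] 0.0
0.02 [ 0.499 -0.047  0.072] [-0.79  0.5   2.3   1.42  1.07 -2.74] 0.0
0.4 [ 0.516 -0.049  0.151] [-0.66  0.26  2.15  0.99  1.07 -1.88] 0.0
0.8 [ 0.564 -0.052  0.22 ] [-0.52  0.32  1.81  0.67  1.33 -1.21] 0.0
1.2 [ 0.636 -0.057  0.265] [-0.42  0.57  1.36  0.55  1.71 -0.77] 0.0
1.47 [ 0.691 -0.061  0.278] [-0.37  0.81  1.    0.55  1.99 -0.51] 0.0
[-0.36976494  0.65618034 -0.65780031]
turn [-0.159  1.109  1.396] 1.79 shift first [-13.14  -7.29  -4.3 ] shift after [  0.64   6.9  -14.01]
mid->pre [-6.02972989 13.07521947  0.82522323]
[-0.2  -0.25  2.06  0.07  1.04 -1.83] 0.0
[-0.22 -0.09  1.88  0.07  1.25 -1.62] 0.0
[-0.25  0.06  1.7   0.11  1.46 -1.43] 0.0
[-0.3   0.21  1.53  0.17  1.66 -1.24] 0.0
[-0.35  0.35  1.38  0.25  1.85 -1.03] 0.0
[-0.41  0.47  1.25  0.37  2.   -0.8 ] 0.0
[-0.47  0.57  1.16  0.51  2.12 -0.54] 0.0
row .04: [-0.0279 -0.0138 -0.0252] [-0.006 -0.745  0.414]
```

```bash
python3 -m handwheel '[0,0,0,-3.3,-1.8,-1.1,0.28, 0,0,0,-3.3,-1.8,-1.1,0.28, 0,0,0,-3.3,-1.8,-1.1,0.28, 0,0,0,-3.3,-1.8,-1.1,0.28, -0.011,0.074,0.093,0,0,0,0.28, -0.011,0.074,0.093,0,0,0,0.28, -0.011,0.074,0.093,0,0,0,0.28, -0.011,0.074,0.093,0,0,0,0.28, -0.011,0.074,0.093,0,0,0,0.28, -0.011,0.074,0.093,0,0,0,0.28, -0.011,0.074,0.093,0,0,0,0.28, -0.011,0.074,0.093,0,0,0,0.28, -0.011,0.074,0.093,0,0,0,0.28, -0.011,0.074,0.093,0,0,0,0.28, -0.011,0.074,0.093,0,0,0,0.28, -0.011,0.074,0.093,0,0,0,0.28, -0.011,0.074,0.093,0,0,0,0.28, -0.011,0.074,0.093,0,0,0,0.28, -0.011,0.074,0.093,0,0,0,0.28, 0,0,0,0,0,0,0.28]'
python3 - <<'E'
from go import *
C,T=pose(1.467,v,az,el,pen,sg);d=T.as_matrix()[:,2];rows(C-.06*d,T)
E
```

```text
time: 7.23
eef_pos: [0.5933, -0.1006, 0.3867]
tcp_rot: [-1.476, -1.764, -0.375]
wrist_force: [-0.2, -0.3, -1.0]
gripper_width: 0.28
grip_force: 0.0
turn [-0.008 -0.015 -0.011] 0.02 shift first [-5.07 12.87 -0.02] shift after [-5.21 12.81  0.16]
```

```bash
python3 -m handwheel '[-0.008,-0.015,-0.011,-1.3,3.2,0,0.28, 0,0,0,-1.3,3.2,0,0.28, 0,0,0,-1.3,3.2,0,0.28, 0,0,0,-1.3,3.2,0.1,0.28, 0,0,0,0,0,0,0.28]'
python3 - <<'E'
from go import *
from h import *
C,T=pose(1.467,v,az,el,pen,sg);d=T.as_matrix()[:,2];rows(C,T)
im,_,W=pts("wrist");cv2.imwrite("pics/w5.png",im)
E
```

```text
time: 7.65
eef_pos: [0.7166, -0.096, 0.3119]
tcp_rot: [-1.472, -1.791, -0.375]
wrist_force: [0.3, 0.5, -3.7]
gripper_width: 0.281
grip_force: 0.0
turn [-0.004  0.002  0.006] 0.007 shift first [ 0.14 -0.55  5.5 ] shift after [ 0.13 -0.57  5.5 ]
```

View pics/w5.png

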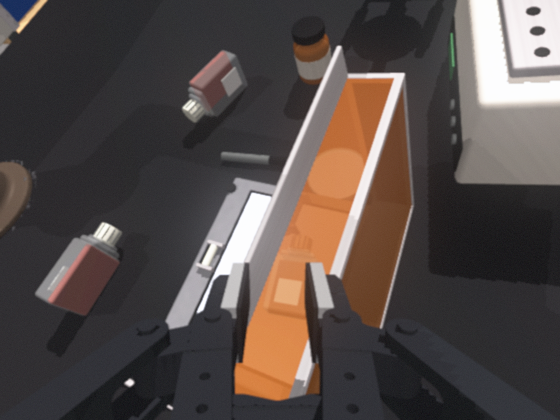

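The lip plate, from (340,55) to (245,290), runs between the fingertips at (238,300) and (318,300), nearer the left finger as computed. Shift 6 mm, then insert.

```bash
python3 -m handwheel '[0,0,0,0.1,-0.6,0,0.28, 0,0,0,0,0,1.5,0.28, 0,0,0,0,0,1.5,0.28, 0,0,0,0,0,1.2,0.28, 0,0,0,0,0,1,0.28, 0,0,0,0,0,0,0.28]'
python3 - <<'E'
from go import *
C,T=pose(1.467,v,az,el,pen,sg);rows(C,T)
E
```

```text
time: 8.2
eef_pos: [0.6876, -0.0642, 0.2946]
tcp_rot: [-1.475, -1.8, -0.38]
wrist_force: [-0.7, -0.9, 0.5]
gripper_width: 0.279
grip_force: 0.0
turn [0.004 0.008 0.011] 0.014 shift first [-0.94  0.8   1.21] shift after [-0.94  0.81  1.2 ]
```

```bash
python3 -m handwheel '[0,0,0,0,0,0,0.28]'
python3 - <<'E'
from go import *
from h import *
C,T=pose(1.467,v,az,el,pen,sg);rows(C,T)
im,_,W=pts("wrist");cv2.imwrite("pics/w6.png",im)
print(read_state()["joint_pos"])
m,_,W=pts("scene")
k2=(W[...,2]>.26)&(W[...,2]<.3)&(W[...,0]>.64)&(W[...,0]<.72)&(W[...,1]>0)&(W[...,1]<.09);P=W[k2];print(len(P),np.percentile(P,[2,50,98],axis=0).round(3))
E
```

```text
time: 8.28
eef_pos: [0.6885, -0.0652, 0.2953]
tcp_rot: [-1.477, -1.801, -0.381]
wrist_force: [0.2, 0.1, 0.2]
gripper_width: 0.278
grip_force: 0.0
turn [0.005 0.009 0.011] 0.015 shift first [-0.91  0.75  1.36] shift after [-0.91  0.77  1.35]
[-0.37766375  0.78794698  0.99748567  0.54737195  2.00803609 -0.50865476]
492 [[0.696 0.002 0.26 ]
 [0.703 0.043 0.268]
 [0.719 0.086 0.289]]
```

View pics/w6.png

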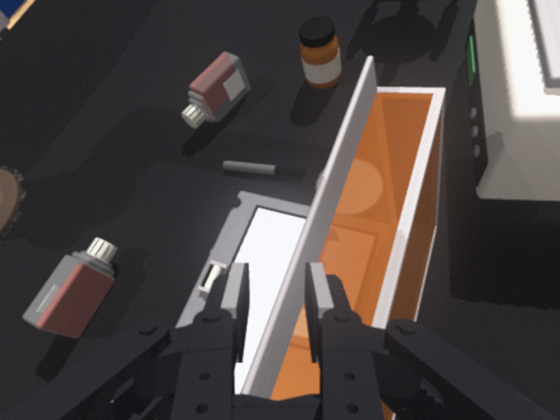

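The lip is now between the fingers, with tips at (238,265) and (315,265), but about 12 mm short of full insertion. Correcting.

```bash
python3 -m handwheel '[0,0,0,-0.4,0.3,0.5,0.28, 0,0,0,-0.5,0.4,0.5,0.28, 0,0,0,0,0,0,0.28, 0,0,0,0,0,0,0.28]'
python3 - <<'E'
from go import *
C,T=pose(1.467,v,az,el,pen,sg);rows(C,T)
a=pose(1.467,v,az,el,pen,sg);b=pose(1.417,v,az,el,pen,sg);print("row .05:",(a[1].inv()*b[1]).as_rotvec().round(4),(a[1].inv().apply(b[0]-a[0])*100).round(3))
E
```

```text
time: 8.72
eef_pos: [0.6921, -0.063, 0.2761]
tcp_rot: [-1.476, -1.796, -0.379]
wrist_force: [-1.6, -0.2, 0.1]
gripper_width: 0.28
grip_force: 0.3
turn [0.002 0.005 0.008] 0.01 shift first [ 0.31 -0.09  0.07] shift after [ 0.31 -0.09  0.08]
row .05: [-0.0348 -0.0172 -0.0315] [-0.012 -0.929  0.521]
```

```bash
python3 -m handwheel '[-0.035,-0.017,-0.031,0,-0.93,0.52,0.28, -0.035,-0.017,-0.031,0,-0.93,0.52,0.28, -0.035,-0.017,-0.031,0,-0.93,0.52,0.28, -0.035,-0.017,-0.031,0,-0.93,0.52,0.28, -0.035,-0.017,-0.031,0,-0.93,0.52,0.28, -0.035,-0.017,-0.031,0,-0.93,0.52,0.28, -0.035,-0.017,-0.031,0,-0.93,0.52,0.28, -0.035,-0.017,-0.031,0,-0.93,0.52,0.28, 0,0,0,0,0,0,0.28]'
python3 - <<'E'
from go import *
for th in (1.067,):
    C,T=pose(th,v,az,el,pen,sg);rows(C,T)
from h import *
im,_,W=pts("scene")
k2=(W[...,2]>.2)&(W[...,2]<.3)&(W[...,0]>.5)&(W[...,0]<.76)&(W[...,1]>0.03)&(W[...,1]<.085);P=W[k2];print(len(P),np.percentile(P,[0,2,50,98,100],axis=0).round(3))
E
```

```text
time: 9.47
eef_pos: [0.6088, -0.0569, 0.252]
tcp_rot: [-1.498, -2.11, -0.692]
wrist_force: [-0.7, 0.9, -0.4]
gripper_width: 0.281
grip_force: 0.0
turn [0.003 0.003 0.004] 0.006 shift first [ 0.19  0.2  -0.01] shift after [ 0.19  0.2  -0.01]
996 [[0.616 0.03  0.2  ]
 [0.619 0.031 0.202]
 [0.67  0.058 0.244]
 [0.698 0.084 0.264]
 [0.702 0.085 0.267]]
```

```bash
python3 -m handwheel '[-0.028,-0.014,-0.025,0,-0.73,0.42,0.28, -0.028,-0.014,-0.025,0,-0.73,0.42,0.28, -0.028,-0.014,-0.025,0,-0.73,0.42,0.28, -0.028,-0.014,-0.025,0,-0.73,0.42,0.28, -0.028,-0.014,-0.025,0,-0.73,0.42,0.28, -0.028,-0.014,-0.025,0,-0.73,0.42,0.28, -0.028,-0.014,-0.025,0,-0.73,0.42,0.28, -0.028,-0.014,-0.025,0,-0.73,0.42,0.28, 0,0,0,0,0,0,0.28]'
python3 - <<'E'
from go import *
for th in (.747,):
    C,T=pose(th,v,az,el,pen,sg);rows(C,T)
E
python3 -m handwheel '[-0.028,-0.014,-0.025,0,-0.73,0.42,0.28, -0.028,-0.014,-0.025,0,-0.73,0.42,0.28, -0.028,-0.014,-0.025,0,-0.73,0.42,0.28, -0.028,-0.014,-0.025,0,-0.73,0.42,0.28, -0.028,-0.014,-0.025,0,-0.73,0.42,0.28, -0.028,-0.014,-0.025,0,-0.73,0.42,0.28, 0,0,0,0,0,0,0.28]'
python3 - <<'E'
from go import *
for th in (.507,):
    C,T=pose(th,v,az,el,pen,sg);rows(C,T)
from h import *
im,_,W=pts("wrist");cv2.imwrite("pics/w7.png",im)
E
```

```text
time: 10.27
eef_pos: [0.5576, -0.0523, 0.2099]
tcp_rot: [-1.481, -2.354, -0.966]
wrist_force: [-1.8, 1.2, -2.5]
gripper_width: 0.28
grip_force: 1.2
turn [0.003 0.003 0.003] 0.005 shift first [ 0.23  0.02 -0.14] shift after [ 0.23  0.02 -0.14]
time: 10.85
eef_pos: [0.5283, -0.0493, 0.1686]
tcp_rot: [1.442, 2.524, 1.184]
wrist_force: [-2.6, -0.1, -2.4]
gripper_width: 0.282
grip_force: 1.3
turn [0.003 0.004 0.001] 0.005 shift first [ 0.21 -0.   -0.26] shift after [ 0.21 -0.01 -0.26]
```

View pics/w7.png

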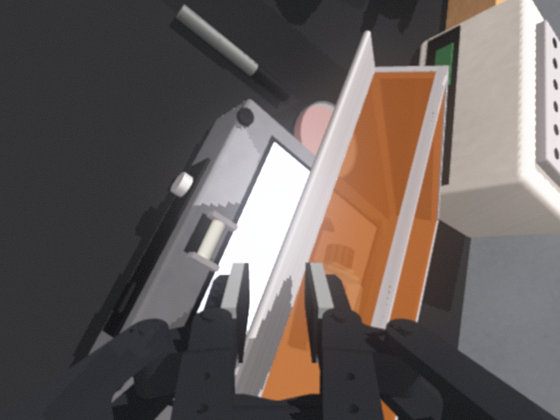

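The lip, from (365,40) to (250,390), is still between the fingers and resting on the lower one. Continue down, slower.

```bash
python3 -m handwheel '[-0.021,-0.01,-0.019,0,-0.56,0.29,0.28, -0.021,-0.01,-0.019,0,-0.56,0.29,0.28, -0.021,-0.01,-0.019,0,-0.56,0.29,0.28, -0.021,-0.01,-0.019,0,-0.56,0.29,0.28, -0.021,-0.01,-0.019,0,-0.56,0.29,0.28, -0.021,-0.01,-0.019,0,-0.56,0.29,0.28, -0.021,-0.01,-0.019,0,-0.56,0.29,0.28, -0.021,-0.01,-0.019,0,-0.56,0.29,0.28, -0.021,-0.01,-0.019,0,-0.56,0.29,0.28, -0.021,-0.01,-0.019,0,-0.56,0.29,0.28, 0,0,0,0,0,0,0.28]'
python3 - <<'E'
from go import *
for th in (.207,):
    C,T=pose(th,v,az,el,pen,sg);rows(C,T)
print(read_state()["joint_pos"])
from h import *
im,_,W=pts("top");np.save("t8.npy",W)
for u in(240,255,335): print(u,[tuple((q*1000).round().tolist()) for q in W[195:245:3,u]])
E
```

```text
time: 11.82
eef_pos: [0.5068, -0.0495, 0.111]
tcp_rot: [1.155, 2.327, 1.264]
wrist_force: [-1.4, -0.4, -2.7]
gripper_width: 0.278
grip_force: 1.2
turn [0.005 0.003 0.004] 0.007 shift first [ 0.36 -0.06 -0.13] shift after [ 0.36 -0.07 -0.13]
[-0.72588433  0.34919422  2.24536987  1.21960716  1.03308987 -2.31313934]
240 [(565.0, 73.0, 145.0), (558.0, 72.0, 150.0), (551.0, 72.0, 150.0), (545.0, 72.0, 150.0), (538.0, 72.0, 148.0), (533.0, 74.0, 125.0), (527.0, 76.0, 114.0), (520.0, 75.0, 116.0), (513.0, 75.0, 117.0), (506.0, 75.0, 120.0), (503.0, 86.0, 2.0), (495.0, 86.0, 3.0), (488.0, 86.0, 3.0), (480.0, 86.0, 2.0), (473.0, 86.0, -1.0), (465.0, 86.0, 2.0), (458.0, 86.0, 4.0)]
255 [(565.0, 39.0, 146.0), (558.0, 39.0, 152.0), (551.0, 39.0, 149.0), (544.0, 39.0, 152.0), (538.0, 39.0, 156.0), (533.0, 40.0, 129.0), (527.0, 41.0, 116.0), (520.0, 41.0, 114.0), (513.0, 41.0, 117.0), (506.0, 41.0, 119.0), (503.0, 48.0, 1.0), (495.0, 48.0, 1.0), (488.0, 49.0, -1.0), (480.0, 48.0, 4.0), (472.0, 48.0, 4.0), (465.0, 48.0, 2.0), (457.0, 48.0, 0.0)]
335 [(564.0, -137.0, 146.0), (557.0, -137.0, 145.0), (551.0, -137.0, 146.0), (544.0, -136.0, 151.0), (537.0, -136.0, 151.0), (530.0, -136.0, 155.0), (524.0, -136.0, 151.0), (524.0, -154.0, 0.0), (517.0, -153.0, 2.0), (509.0, -153.0, 4.0), (502.0, -154.0, -1.0), (494.0, -153.0, -0.0), (487.0, -154.0, -3.0), (479.0, -153.0, 1.0), (471.0, -153.0, 2.0), (464.0, -153.0, 1.0), (459.0, -127.0, 219.0)]
```

```bash
python3 -m handwheel '[-0.014,-0.007,-0.012,0,-0.37,0.2,0.28, -0.014,-0.007,-0.012,0,-0.37,0.2,0.28, -0.014,-0.007,-0.012,0,-0.37,0.2,0.28, -0.014,-0.007,-0.012,0,-0.37,0.2,0.28, -0.014,-0.007,-0.012,0,-0.37,0.2,0.28, -0.014,-0.007,-0.012,0,-0.37,0.2,0.28, 0,0,0,0,0,0,0.28]'
python3 -m handwheel '[-0.014,-0.007,-0.012,0,-0.37,0.2,0.28, -0.014,-0.007,-0.012,0,-0.37,0.2,0.28, 0,0,0,0,0,0,0.28]'
python3 - <<'E'
from go import *
for th in (.047,):
    C,T=pose(th,v,az,el,pen,sg);rows(C,T)
from h import *
im,_,W=pts("top")
for u in(240,255): print(u,[tuple((q*1000).round().tolist()) for q in W[204:225:2,u]])
E
```

```text
time: 12.45
eef_pos: [0.5035, -0.0497, 0.0867]
tcp_rot: [1.05, 2.241, 1.286]
wrist_force: [-0.7, 0.1, -2.6]
gripper_width: 0.276
grip_force: 1.3
time: 12.7
eef_pos: [0.503, -0.0498, 0.0785]
tcp_rot: [1.016, 2.212, 1.292]
wrist_force: [-0.9, -0.1, -1.3]
gripper_width: 0.283
grip_force: 1.1
turn [0.006 0.005 0.001] 0.008 shift first [ 0.45 -0.13 -0.1 ] shift after [ 0.45 -0.14 -0.1 ]
240 [(547.0, 74.0, 127.0), (542.0, 75.0, 121.0), (538.0, 75.0, 120.0), (533.0, 74.0, 126.0), (529.0, 74.0, 125.0), (526.0, 78.0, 83.0), (522.0, 78.0, 83.0), (517.0, 79.0, 83.0), (512.0, 78.0, 86.0), (508.0, 78.0, 84.0), (503.0, 78.0, 84.0)]
255 [(547.0, 41.0, 124.0), (542.0, 41.0, 124.0), (538.0, 41.0, 124.0), (533.0, 41.0, 123.0), (528.0, 40.0, 128.0), (525.0, 42.0, 102.0), (521.0, 43.0, 85.0), (517.0, 43.0, 83.0), (512.0, 43.0, 83.0), (nan, nan, nan), (503.0, 43.0, 86.0)]
```

```bash
python3 -m handwheel '[0,0,0,0,-0.3,0,0.28, 0,0,0,0,0,0,0.28]'
python3 -m handwheel '[0,0,0,0,-0.1,0,0.28, 0,0,0,0,0,-0.7,0.28, 0,0,0,0,0,-1.2,0.28, 0,0,0,0,0,-2,0.28, 0,0,0,0,0,-3,0.28, 0,0,0,0,0,-3,0.28, 0,0,0,0,0,-3,0.28, 0,0,0,0,0,-3,0.28, 0,0,0,0,0,-3,0, 0,0,0,0,0,0,0]'
python3 - <<'E'
from go import *
from h import *
im,_,W=pts("top");np.savez("t9.npz",im=im,W=W)
for u in(240,255,320,335): print(u,[tuple((q*1000).round().tolist()) for q in W[200:225:2,u]])
st=read_state();print(st["joint_pos"].round(2),st["eef_pos"])
# press target: hood front top, box frame: hood front edge r=.194 -> pressing 12 mm inside
F=H+B.apply([-.184,0,.055]);print("press above",F)
from h import tool
for zd in([.3,0,-1],[.15,0,-1],[0,0,-1]):
  for ys in(1,-1):
    T=tool(zd,[.068*ys,ys,0]);P=F+[0,0,.06]
    q,c=ik(P,T,st["joint_pos"],k,s);print(zd,ys,q.round(2),round(c,6));rows(P,T,st)
E
```

```text
time: 12.92
eef_pos: [0.5021, -0.0509, 0.0768]
tcp_rot: [1.013, 2.21, 1.292]
wrist_force: [-0.0, -0.7, -0.0]
gripper_width: 0.285
grip_force: 0.0
time: 13.75
eef_pos: [0.38, -0.1667, 0.1728]
tcp_rot: [1.014, 2.208, 1.282]
wrist_force: [0.1, -0.2, -0.9]
gripper_width: 0.015
grip_force: 0.0
240 [(556.0, 75.0, 121.0), (552.0, 75.0, 120.0), (547.0, 75.0, 122.0), (542.0, 75.0, 122.0), (538.0, 75.0, 121.0), (533.0, 75.0, 123.0), (529.0, 74.0, 125.0), (526.0, 79.0, 82.0), (522.0, 78.0, 85.0), (517.0, 78.0, 84.0), (512.0, 78.0, 84.0), (508.0, 79.0, 82.0), (503.0, 79.0, 82.0)]
255 [(556.0, 41.0, 125.0), (551.0, 41.0, 126.0), (547.0, 41.0, 119.0), (542.0, 41.0, 120.0), (538.0, 41.0, 123.0), (533.0, 41.0, 125.0), (528.0, 41.0, 126.0), (525.0, 42.0, 102.0), (521.0, 43.0, 87.0), (517.0, 43.0, 83.0), (512.0, 43.0, 85.0), (507.0, 43.0, 84.0), (503.0, 43.0, 84.0)]
320 [(555.0, -106.0, 121.0), (551.0, -106.0, 120.0), (546.0, -106.0, 120.0), (541.0, -106.0, 122.0), (537.0, -106.0, 121.0), (532.0, -106.0, 124.0), (528.0, -106.0, 121.0), (523.0, -106.0, 122.0), (519.0, -106.0, 123.0), (514.0, -106.0, 12
[... 748 characters left out ...]
2 shift first [ 1.05 11.26 17.5 ] shift after [ 13.57 -15.45   3.4 ]
[0.15, 0, -1] 1 [-0.13  0.1   2.01  0.02  0.89 -1.65] 0.0
turn [ 0.927  0.259 -0.786] 1.243 shift first [ 1.05 11.26 17.5 ] shift after [-13.87  15.5    1.3 ]
[0.15, 0, -1] -1 [-0.13  0.1   2.01  0.02  0.89  1.49] 0.0
turn [ 0.312 -1.115  2.088] 2.388 shift first [ 1.05 11.26 17.5 ] shift after [ 13.87 -15.5    1.3 ]
[0, 0, -1] 1 [-0.12  0.18  1.9  -0.    1.06 -1.62] 0.0
turn [ 0.997  0.385 -0.719] 1.288 shift first [ 1.05 11.26 17.5 ] shift after [-13.88  15.51  -0.92]
[0, 0, -1] -1 [-0.12  0.18  1.9   0.    1.06  1.52] 0.0
turn [ 0.468 -1.212  2.087] 2.458 shift first [ 1.05 11.26 17.5 ] shift after [ 13.88 -15.51  -0.92]
```

The hood rests on its catch at about 0.06 rad. Now press the front with shut fingers.

```bash
python3 -m handwheel '[0.091,0.035,-0.065,0,0,0,0, 0.091,0.035,-0.065,0,0,0,0, 0.091,0.035,-0.065,0,0,0,0, 0.091,0.035,-0.065,0,0,0,0, 0.091,0.035,-0.065,0,0,0,0, 0.091,0.035,-0.065,0,0,0,0, 0.091,0.035,-0.065,0,0,0,0, 0.091,0.035,-0.065,0,0,0,0, 0.091,0.035,-0.065,0,0,0,0, 0.091,0.035,-0.065,0,0,0,0, 0.091,0.035,-0.065,0,0,0,0, 0,0,0,-2.3,2.6,-0.2,0, 0,0,0,-2.3,2.6,-0.2,0, 0,0,0,-2.3,2.6,-0.2,0, 0,0,0,-2.3,2.6,-0.2,0, 0,0,0,-2.3,2.6,-0.2,0, 0,0,0,-2.3,2.5,-0.2,0, 0,0,0,0,0,0,0, 0,0,0,0,0,0,0]'
python3 - <<'E'
from go import *
from h import tool
F=H+B.apply([-.184,0,.055]);rows(F+[0,0,.01],tool([0,0,-1],[.068,1,0]))
E
```

```text
time: 15.38
eef_pos: [0.5285, -0.0137, 0.1808]
tcp_rot: [-0.098, -3.132, -0.004]
wrist_force: [-0.8, -0.0, 0.2]
gripper_width: 0.002
grip_force: 0.0
turn [ 0.002 -0.008  0.005] 0.01 shift first [-0.17 -0.59  4.98] shift after [-0.14 -0.58  4.98]
```

```bash
python3 -m handwheel '[0,0,0,-0.2,-0.6,1.6,0, 0,0,0,0,0,1.6,0, 0,0,0,0,0,1.6,0, 0,0,0,0,0,0.2,0, 0,0,0,0,0,0.1,0, 0,0,0,0,0,0.1,0, 0,0,0,0,0,0.1,0, 0,0,0,0,0,0.1,0, 0,0,0,0,0,0.1,0, 0,0,0,0,0,0,0]'
python3 -m handwheel '[0,0,0,0,0,0.1,0, 0,0,0,0,0,0.1,0, 0,0,0,0,0,0.1,0, 0,0,0,0,0,0,0]'
```

```text
time: 16.22
eef_pos: [0.5302, -0.0218, 0.1271]
tcp_rot: [-0.105, -3.135, -0.004]
wrist_force: [0.1, 1.0, -0.3]
gripper_width: 0.001
grip_force: 0.0
time: 16.55
eef_pos: [0.5297, -0.0217, 0.1234]
tcp_rot: [-0.105, -3.134, -0.004]
wrist_force: [-0.0, 0.3, 0.7]
gripper_width: -0.001
grip_force: 0.0
```

```bash
python3 -m handwheel '[0,0,0,0,0,0.1,0, 0,0,0,0,0,0.1,0, 0,0,0,0,0,0,0]'
python3 -m handwheel '[0,0,0,0,0,0.1,0, 0,0,0,0,0,0.1,0, 0,0,0,0,0,0,0]'
```

```text
time: 16.8
eef_pos: [0.5299, -0.0218, 0.1217]
tcp_rot: [-0.105, -3.134, -0.004]
wrist_force: [0.3, 0.1, 0.9]
gripper_width: 0.006
grip_force: 0.3
time: 17.05
eef_pos: [0.5298, -0.0217, 0.1212]
tcp_rot: [-0.105, -3.133, -0.004]
wrist_force: [-4.3, 1.7, 10.3]
gripper_width: 0.002
grip_force: 4.9
```

```bash
python3 -m handwheel '[0,0,0,0,0,0.05,0, 0,0,0,0,0,0,0]'
python3 -m handwheel '[0,0,0,0,0,0.05,0, 0,0,0,0,0,0,0]'
```

```text
time: 17.22
eef_pos: [0.5298, -0.0217, 0.1211]
tcp_rot: [-0.104, -3.133, -0.004]
wrist_force: [-4.3, 0.9, 13.0]
gripper_width: 0.004
grip_force: 6.0
time: 17.38
eef_pos: [0.5298, -0.0217, 0.1211]
tcp_rot: [-0.105, -3.133, -0.004]
wrist_force: [-5.0, 0.8, 14.1]
gripper_width: 0.005
grip_force: 7.1
```

```bash
python3 -m handwheel '[0,0,0,0,0,0.05,0, 0,0,0,0,0,0,0]'
python3 -m handwheel '[0,0,0,0,0,0.05,0, 0,0,0,0,0,0,0]'
python3 -m handwheel '[0,0,0,0,0,0.05,0, 0,0,0,0,0,0,0]'
```

```text
time: 17.55
eef_pos: [0.5298, -0.0217, 0.121]
tcp_rot: [-0.104, -3.133, -0.004]
wrist_force: [-6.7, 0.6, 16.8]
gripper_width: -0.003
grip_force: 8.3
time: 17.72
eef_pos: [0.5297, -0.0217, 0.1204]
tcp_rot: [-0.104, -3.133, -0.004]
wrist_force: [-7.3, 0.6, 16.0]
gripper_width: 0.005
grip_force: 8.0
time: 17.88
eef_pos: [0.5293, -0.0217, 0.1191]
tcp_rot: [-0.104, -3.132, -0.004]
wrist_force: [-4.8, 0.0, 10.4]
gripper_width: 0.003
grip_force: 5.6
```

```bash
python3 -m handwheel '[0,0,0,0,0,0.1,0, 0,0,0,0,0,0.1,0, 0,0,0,0,0,0.1,0, 0,0,0,0,0,0,0]'
python3 -m handwheel '[0,0,0,0,0,0.1,0, 0,0,0,0,0,0.1,0, 0,0,0,0,0,0.1,0, 0,0,0,0,0,0,0]'
```

```text
time: 18.22
eef_pos: [0.5297, -0.0217, 0.114]
tcp_rot: [-0.105, -3.134, -0.004]
wrist_force: [-0.2, -0.4, 0.6]
gripper_width: 0.004
grip_force: 0.0
time: 18.55
eef_pos: [0.5297, -0.0217, 0.1107]
tcp_rot: [-0.105, -3.134, -0.004]
wrist_force: [0.4, -0.2, 0.4]
gripper_width: -0.001
grip_force: 0.0
```

Run:
```python
from h import *
im,_,W=pts("top")
for u in(240,255,320): print(u,[tuple((q*1000).round().tolist()) for q in W[204:225:2,u]])
```

```text
240 [(548.0, 76.0, 110.0), (543.0, 76.0, 110.0), (539.0, 76.0, 110.0), (534.0, 76.0, 107.0), (529.0, 76.0, 111.0), (526.0, 78.0, 88.0), (522.0, 80.0, 70.0), (518.0, 80.0, 71.0), (513.0, 80.0, 71.0), (508.0, 80.0, 72.0), (503.0, 80.0, 71.0)]
255 [(521.0, 20.0, 459.0), (519.0, 21.0, 453.0), (516.0, 21.0, 451.0), (513.0, 21.0, 451.0), (510.0, 21.0, 451.0), (506.0, 20.0, 461.0), (503.0, 20.0, 461.0), (500.0, 20.0, 465.0), (497.0, 20.0, 463.0), (494.0, 20.0, 458.0), (503.0, 44.0, 73.0)]
320 [(520.0, -77.0, 464.0), (517.0, -77.0, 464.0), (515.0, -77.0, 462.0), (512.0, -77.0, 462.0), (509.0, -78.0, 453.0), (506.0, -78.0, 450.0), (503.0, -78.0, 448.0), (500.0, -78.0, 443.0), (512.0, -110.0, 72.0), (507.0, -110.0, 72.0), (502.0, -110.0, 69.0)]
```

The catch snapped and the lip is level at z≈0.071. Retreat, take a last look, then hand in.

```bash
python3 -m handwheel '[0,0,0,0,0,-1,0, 0,0,0,0,0,-3,0, 0,0,0,1,0,-3,0, 0,0,0,3,0,-2,0, 0,0,0,3,0,-2,0, 0,0,0,3,0,-2,0, 0,0,0,0,0,0,0, 0,0,0,0,0,0,0]'
python3 - <<'E'
from h import *
im,_,W=pts("top")
for u in(240,285,320): print(u,[tuple((q*1000).round().tolist()) for q in W[204:225:3,u]])
cv2.imwrite("pics/t9.png",cv2.resize(im[90:300,130:380],None,fx=2.8,fy=2.8))
E
```

```text
time: 19.27
eef_pos: [0.4313, -0.0154, 0.2442]
tcp_rot: [0.105, 3.14, 0.003]
wrist_force: [0.8, 0.5, -0.3]
gripper_width: 0.003
grip_force: 0.0
240 [(548.0, 76.0, 111.0), (541.0, 76.0, 107.0), (534.0, 76.0, 114.0), (527.0, 76.0, 112.0), (522.0, 80.0, 69.0), (515.0, 80.0, 71.0), (508.0, 80.0, 69.0)]
285 [(547.0, -27.0, 108.0), (540.0, -27.0, 109.0), (533.0, -27.0, 110.0), (527.0, -27.0, 111.0), (520.0, -27.0, 112.0), (515.0, -27.0, 67.0), (507.0, -27.0, 75.0)]
320 [(547.0, -107.0, 108.0), (540.0, -107.0, 112.0), (533.0, -107.0, 113.0), (526.0, -106.0, 114.0), (519.0, -107.0, 109.0), (512.0, -106.0, 111.0), (507.0, -110.0, 70.0)]
```

View pics/t9.png

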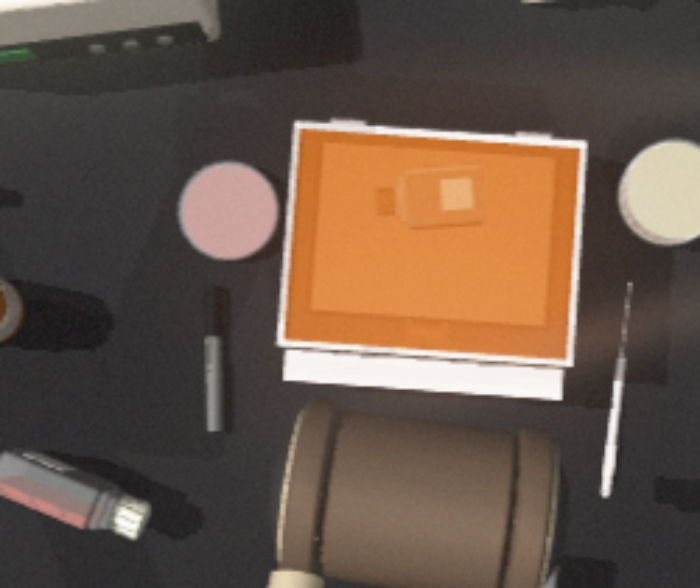

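The picture shows the hood fully closed. The flask lies flat under it with its white patch up at (440,195), and the other things are where they were.

```bash
python3 -c "
from plant import *
print(hand_in())"
```

```text
the job is handed in; nothing more can be done
None
```

I handed the job in at about 19 s on the robot's clock: the flask lies flat on its agar face under the fully closed, latched hood and nothing else looks moved, but the hand-in returned no verdict.

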